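Snap the terminal box cover shut

TASK

Close the cover of the terminal box, the one with the cable gland, by pressing its four raised rim sections down until each clicks: first the end above the gland, then the two long sides (either one first), and last the opposite end. Only press: do not lift, tip or push the box away, and leave everything else on the bench as it lies.

Things in the scene. Friction and masses are not known exactly. Their poses are not given: they have to be found in the camera images.
- housing: the box to close: loose, grey, about 1.8 kg, foot plate 190 x 140 mm, walls 158 x 112 mm. Origin: centre of its underside, on the bench; z up, x along the length to the end with the black cable gland (22 mm thick, ends 119 mm out, 28 mm high). Cover: fixed middle panel 104 x 58 mm, top 58 mm high, and round it four hinged rim sections, outer edges now 8 mm proud; shut, their tops are 60 mm high
- gland_end_pad (a point): where to press the rim section of the end with the cable gland (+x of the housing): on its top, mid-length, 20 mm out from the hinge, 10 mm in from the outer edge; moves with it. Section: stiff, 30 mm wide, 5 mm thick, 116 mm along y, hinge x = 52 mm, outer edge x = 82 mm (housing frame, shut)
- gland_end (a joint): angle (rad) of the rim section of the end with the cable gland (+x of the housing): 0 standing open, 0.30 fully shut. Snap fit: pressing down takes up to about 8 to 12 N; nearly home (past about 0.24) it clicks and draws itself shut; let go earlier, it springs back open
- side_a_pad (a point): where to press the rim section of the long side at +y of the housing: on its top, mid-length, 20 mm out from the hinge, 10 mm in from the outer edge; moves with it. Section: stiff, 30 mm wide, 5 mm thick, 98 mm along x, hinge y = 29 mm, outer edge y = 59 mm (housing frame, shut)
- side_a (a joint): angle (rad) of the rim section of the long side at +y of the housing: 0 standing open, 0.30 fully shut. Snap fit: pressing down takes up to about 8 to 12 N; nearly home (past about 0.24) it clicks and draws itself shut; let go earlier, it springs back open
- side_b_pad (a point): where to press the rim section of the long side at -y of the housing: on its top, mid-length, 20 mm out from the hinge, 10 mm in from the outer edge; moves with it. Section: stiff, 30 mm wide, 5 mm thick, 98 mm along x, hinge y = -29 mm, outer edge y = -59 mm (housing frame, shut)
- side_b (a joint): angle (rad) of the rim section of the long side at -y of the housing: 0 standing open, 0.30 fully shut. Snap fit: pressing down takes up to about 8 to 12 N; nearly home (past about 0.24) it clicks and draws itself shut; let go earlier, it springs back open
- far_end_pad (a point): where to press the rim section of the end opposite the gland (-x of the housing): on its top, mid-length, 20 mm out from the hinge, 10 mm in from the outer edge; moves with it. Section: stiff, 30 mm wide, 5 mm thick, 116 mm along y, hinge x = -52 mm, outer edge x = -82 mm (housing frame, shut)
- far_end (a joint): angle (rad) of the rim section of the end opposite the gland (-x of the housing): 0 standing open, 0.30 fully shut. Snap fit: pressing down takes up to about 8 to 12 N; nearly home (past about 0.24) it clicks and draws itself shut; let go earlier, it springs back open
- small_box: a smaller box, 114 x 84 x 40 mm, no gland, lid already shut: a bystander. Origin at the centre of its underside
- imager: a pistol-shaped black thermal imager lying on its side, about 120 x 190 x 58 mm; origin on the bench under the back of its head: a bystander
- meter: an orange-cased hand meter lying flat, 150 x 75 x 41 mm; origin at the centre of its underside: a bystander
- screwdriver: a screwdriver with a red handle, about 200 mm long, lying on the bench: a bystander
- marker: a black marker lying on the bench, 16 mm thick, about 120 mm long; a bystander
- nut: a steel ring nut lying flat, 38 mm across, 10 mm high; a bystander
- terminal: a white terminal block, 36 x 24 x 20 mm; a bystander

How it is judged:
On the way, in this order (a step that is already met when the one before it is completed fails the run):
1. the section at the gland end is shut, the other three still open (value of joint gland_end above 0.25 rad and value of joint each of side_a, side_b, far_end below 0.15 rad), for 0.15 s.
2. both long sides are shut too, the opposite end still open (value of joint each of gland_end, side_a, side_b above 0.25 rad and value of joint far_end below 0.15 rad), for 0.15 s.
3. the opposite end is shut (value of joint each of gland_end, side_a, side_b, far_end above 0.25 rad), for 0.15 s.
At the end, for the whole second after the job is handed in: All four rim sections are shut (each within 0.05 rad of fully home), and the box stands flat and at rest within 40 mm of where it started (all of step 3 and linear speed of housing below 0.02 m/s and distance of housing from where it was at the start of the episode below 0.04 m and angle between housing's own z axis and vertical below 0.05 rad); the robot touches nothing.
It fails at once if the box is lifted more than 12 mm or tipped by more than about 9 degrees (height (world z) of housing above 0.012 m or angle between housing's own z axis and vertical above 0.15 rad).
It fails at once if the box is pushed more than 40 mm away (distance of housing from where it was at the start of the episode above 0.04 m).
It fails at once if another thing on the bench is moved by more than 30 mm (distance of any of small_box, imager, meter, screwdriver, marker, nut, terminal from where it was at the start of the episode above 0.03 m).
It also fails if it takes over 48 s, if anything falls off the work surface, if the arm or the gripper's body presses on something with over 40 N, if the wrist force passes 120 N, or if a joint passes its speed limit or range.

ROBOT

A 7-joint arm with a two-finger parallel gripper is mounted at the origin on the work surface. World frame = base frame: x ahead of the robot, y to its left, z up, the work surface at z = 0. Lengths are in m, angles in rad, forces in N, time in s.
With the tool pointing down it reaches from about 0.425 to 0.975 m from the base axis. Payload 16.7 kg.
Tool frame: the origin (TCP) lies between the finger pads; the fingertips stand 14 mm ahead of it and the grasp point (between the pads) lies 5 mm behind it (arm.tcp_to_tips is the distance from the TCP to the fingertips, in m); z points along the fingers, y is the direction in which the jaws open and shut (so a half turn about z gives the same grasp; the last joint's range is limited). The gripper opens to 85 mm and grips with 20 to 120 N. Pads are 22 mm wide; open, the fingers measure 114 mm over their backs; the gripper's body (76 mm by 85 mm) begins 54 mm behind the grasp point. The pads swing forward as they close: fully open they stand 13 mm farther back than shut.
Start: joints at [1.03, 0.426, 0.074, 1.606, -0.034, 1.111, -0.067], TCP at [0.258, -0.624, 0.245] pointing down, gripper open.
Joint ranges: [-2.85, 2.85], [-0.5, 2.14], [-1.23, 1.37], [0.21, 2.46], [-1.02, 4.16], [0.16, 2.05], [-2.73, 2.73]. Speed limits (rad/s): [1.89, 1.89, 2.39, 2.39, 3.01, 3.01, 3.01].

INTERFACE

Orientations are given as a unit quaternion [w, x, y, z].
In Python, from cell import arm gives the robot as it stands.
- The arm moves only by the shell command python3 -m pendant 'ROWS' [FORCE]. ROWS is JSON, a list that holds one entry, the list of rows, each a list of 5 numbers: the finger opening in mm, from 0 to 85.4, then the shift along the world's x, y, z in units of 30 mm (1.0 is 30 mm), then the turn about the world's z in units of 5 degrees (1.0 is 5 degrees). A call has 1 to 10 rows; each row shifts and turns the commanded pose from where the row before left it; what a row does not reach is not made up. A row lasts 1/10 s, in which the tool goes at most 50 mm and 8.59 degrees, less where a joint would pass 70% of its speed; a pose out of reach is approached as far as the arm can. A call is refused whole if a number of a shift passes 1 or a number of a turn 1, either way. A call with a gripper value outside its range is refused whole. The fingers move at their own pace and stop on an object; FORCE is the grip in N (left out, the last holds). Time passes only in rows, so rows that do not move let the fingers close. It gives the time, the measured TCP pose, the force and the opening at its end, in the units of the state.
- arm.sense(): the state, without advancing time (a new reading comes with each control period).
- arm.camera(name): name is "scene" or "top" or "wrist"; returns a dict with "pixels" (400x640x3 uint8, red, green, blue), "K" (3x3 intrinsics, pixels), "rvec" (rotation vector, rad) and "tvec" (3), from world to camera coordinates, as OpenCV has them; the wrist camera has in their place "hand_eye" (4x4, takes a point from camera to tool coordinates, whose origin is the TCP and whose axes are the flange's). Camera axes: x right, y down, z forward; pixel columns grow to the right and rows downward; lengths in m; the calibration is good to about 2 mm. A picture is of the moment at which its call begins: read the wrist's pose just before it. There is no depth.
- arm.finish_job(): hands the job in, once; it reports no verdict.
The state is a dict: "time_s": time; "joints": joint angles; "qd": joint speeds; "effort": joint torques, N m; "tool_pos": TCP position; "ee_rot": TCP orientation; "wrist_force": force on the tool from outside, world axes, zero at the start; "wrist_torque": the same for the moment, N m; "grip_width": finger opening in m.
Only numpy, scipy, OpenCV 4.12 (cv2) and the standard library are available. Lean on these libraries where they do the work, as an engineer would, in place of code of your own. Each camera call takes 0.05 s, during which the arm holds its last target.

## Working session

There is one attempt and no reset: what is moved stays moved. The work goes in short steps, Python scripts to look and compute and a shell command to move; the robot and the scene stay as the last step left them, time stands still between calls to the robot, and variables do not carry over. Pictures are saved under pics/ and viewed, and the job is handed in when it is done.

```bash
ls; mkdir -p pics; python3 - <<'E'
from cell import arm
import cv2,pickle
s=arm.sense();print(s)
d={}
for n in("scene","top"):
    c=arm.camera(n);d[n]=c
    cv2.imwrite(f"pics/{n}0.png",c["pixels"][:,:,::-1]);print(n,c["K"],c["rvec"],c["tvec"])
pickle.dump(d,open("cam0.pkl","wb"))
E
```

```text
pics
{'time_s': 0.0, 'joints': array([ 1.02949679,  0.42671901,  0.07382416,  1.6066297 , -0.03407803,
        1.11081323, -0.06710965]), 'qd': array([ 1.34916050e-03,  3.93352263e-04,  5.88016982e-04,  4.93158383e-04,
       -6.17473252e-05,  7.17658823e-04, -5.25853654e-04]), 'effort': array([-1.36637671e-03, -9.49820065e+01,  3.76049459e+00, -4.63509464e+01,
        1.92974531e-02,  1.02483583e-02,  2.72778067e-05]), 'tool_pos': array([ 0.25757758, -0.62348249,  0.24460845]), 'ee_rot': array([-6.30663647e-04,  9.80873486e-01,  1.94645253e-01, -1.78536035e-04]), 'wrist_force': array([0.28126305, 0.77922643, 0.40070175]), 'wrist_torque': array([ 0.00784308,  0.01911817, -0.05662922]), 'grip_width': 0.0850106747500678}
scene [[432.50334093   0.         321.13411075]
 [  0.         432.50334093 200.03347739]
 [  0.           0.           1.        ]] [ 2.02006069  1.19245329 -0.54154413] [-0.19725491 -0.28720936  1.49009496]
top [[383.05984779   0.         323.71637875]
 [  0.         383.05984779 194.89886451]
 [  0.           0.           1.        ]] [ 1.99458138 -2.21505843  0.23919717] [-0.01818995  0.58540808  0.98605156]
```

View pics/scene0.png

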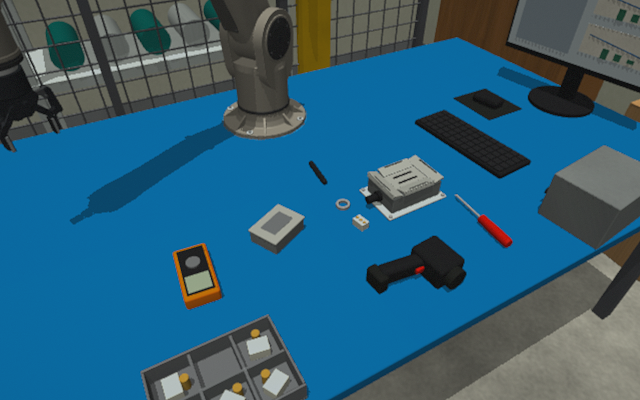

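View pics/top0.png

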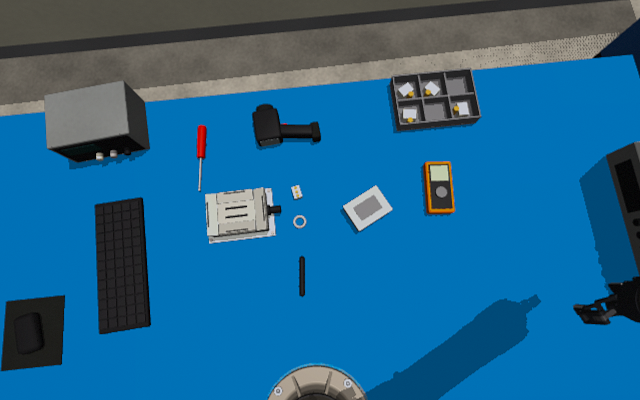

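The housing is at about (240,215) in the top view, with its gland at (275,209) pointing to image right. In the scene view it is at about (405,185). I'll enlarge both.

```bash
python3 - <<'E'
import cv2,pickle
d=pickle.load(open("cam0.pkl","rb"))
c=d["top"]["pixels"][175:255,195:295,::-1];cv2.imwrite("pics/topc.png",cv2.resize(c,None,fx=7.5,fy=7.5,interpolation=cv2.INTER_CUBIC)[:600])
c=d["scene"]["pixels"][145:225,350:450,::-1];cv2.imwrite("pics/scenec.png",cv2.resize(c,None,fx=7.5,fy=7.5,interpolation=cv2.INTER_CUBIC))
E
```

```text
(no output)
```

View pics/topc.png

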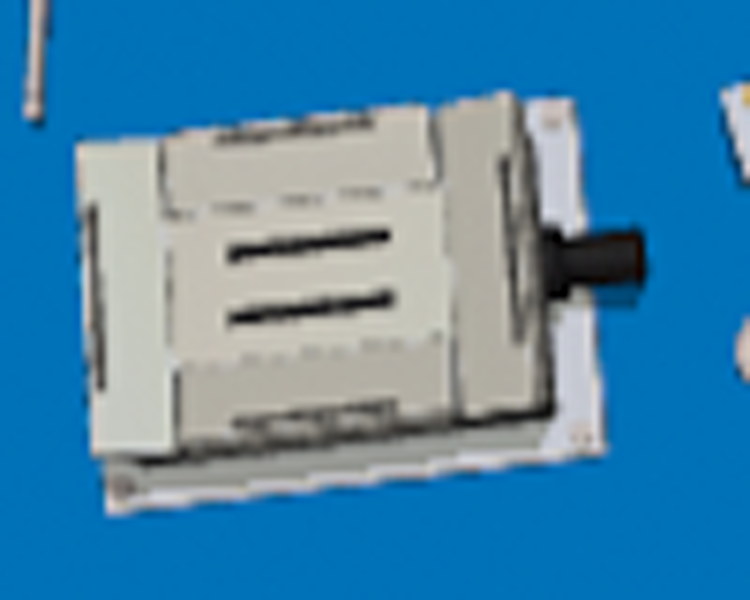

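View pics/scenec.png

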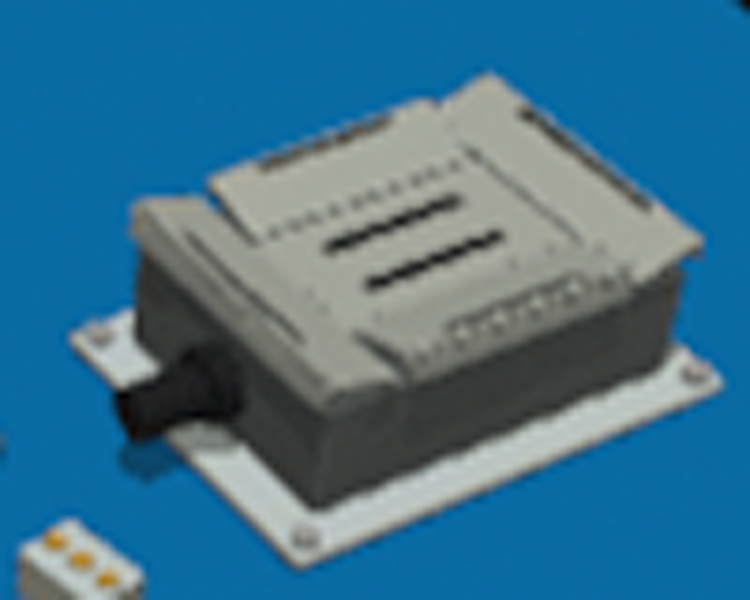

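```bash
cat > fit.py <<'E'
import cv2,pickle,numpy as np
from scipy.optimize import least_squares
d=pickle.load(open("cam0.pkl","rb"))
F='f'
obs=[("top",95,70,F,575,98),("top",95,-70,F,605,455),("top",-95,-70,F,108,515),
("top",52,29,58,447,190),("top",52,-29,58,452,335),("top",-52,-29,58,172,370),("top",-52,29,58,168,215),("top",119,0,28,643,257),
("scene",95,70,F,300,568),("scene",95,-70,F,72,340),("scene",-95,70,F,722,382),("scene",119,0,28,128,415)]
off={"top":(195,175),"scene":(350,145)}
def res(p,fl=True):
    x,y,th,h=p;R=np.array([[np.cos(th),-np.sin(th)],[np.sin(th),np.cos(th)]]);r=[]
    for c,a,b,z,u,v in obs:
        w=R@[a/1e3,b/1e3]+[x,y];z=h if z==F else z/1e3
        q=cv2.projectPoints(np.array([[w[0],w[1],z]]),d[c]["rvec"],d[c]["tvec"],d[c]["K"],None)[0].ravel()
        r+=list(q-[(u+.5)/7.5-.5+off[c][0],(v+.5)/7.5-.5+off[c][1]])
    return np.array(r)
for y0 in(0.2,):
    s=least_squares(res,[.6,y0,-1.5,.004],loss='soft_l1')
    print(s.x,np.degrees(s.x[2]));print(np.round(res(s.x).reshape(-1,2),1))
x,y,th,h=s.x
R=np.array([[np.cos(th),-np.sin(th)],[np.sin(th),np.cos(th)]])
for n,a in dict(gland=(72,0),A=(0,49),B=(0,-49),far=(-72,0)).items(): print(n,R@np.array(a)/1e3+[x,y])
E
python3 fit.py
```

```text
[ 0.56094816  0.16530648 -1.55378664  0.00257858] -89.02541668524874
[[-0.5 -0.2]
 [-0.1 -0.3]
 [-0.5 -0.2]
 [-0.5 -1. ]
 [ 0.6  0.3]
 [-0.2  0.3]
 [-0.9  0.2]
 [-0.1 -0.6]
 [-0.7 -0.1]
 [-1.  -0.2]
 [-0.2  0.6]
 [-0.6  0.1]]
gland [0.56217279 0.0933169 ]
A [0.60994107 0.16613992]
B [0.51195524 0.16447305]
far [0.55972352 0.23729607]
```

```bash
python3 -c "
from cell import arm;print(arm.tcp_to_tips)"
python3 -m pendant '[[[0,0.42,1,0,0.55],[0,0.42,1,0,0.55],[0,0.42,1,0,0.55],[0,0.42,1,0,0.55],[0,0.42,1,0,0.55],[0,0.42,1,0,0.55],[0,0.42,1,0,0.55],[0,0.42,1,0,0.55],[0,0.42,1,0,0.55],[0,0.42,1,0,0.55]]]' 40
python3 -m pendant '[[[0,0.42,1,0,0.6],[0,0.42,1,0,0.6],[0,0.42,1,0,0.6],[0,0.42,1,0,0.6],[0,0.42,1,0,0.6],[0,0.42,1,0,0.6],[0,0.42,1,0,0.6],[0,0.42,1,0,0.6],[0,0.42,1,0,0.6],[0,0.42,1,0,0.6]]]'
```

```text
0.014
time_s: 1.1
tool_pos: [0.3839, -0.3225, 0.2451]
ee_rot: [-0.0, 0.906, 0.423, -0.0]
wrist_force: [0.8, 0.1, 0.1]
grip_width: 0.0001
time_s: 2.1
tool_pos: [0.5099, -0.0226, 0.2452]
ee_rot: [-0.0, 0.766, 0.643, -0.0]
wrist_force: [0.2, -0.7, 0.4]
grip_width: 0.0001
```

```bash

python3 -m pendant '[[[0,0.44,0.97,-0.5,0.5],[0,0.44,0.97,-0.5,0.5],[0,0.43,0.97,-0.5,0.5],[0,0.43,0.97,-0.5,0.5],[0,0,0,-0.4,0],[0,0,0,-0.4,0],[0,0,0,0,0]]]'
python3 - <<'E'
from cell import arm
import cv2,pickle
s=arm.sense();print(s['tool_pos'],s['ee_rot'],s['wrist_force'],s['joints'])
for n in("scene","wrist","top"):
    c=arm.camera(n);c['s']=s
    if n=="wrist":pickle.dump(c,open("w1.pkl","wb"))
    cv2.imwrite(f"pics/{n}1.png",c["pixels"][:,:,::-1])
E
```

```text
time_s: 2.8
tool_pos: [0.5608, 0.0915, 0.1596]
ee_rot: [-0.001, 0.708, 0.706, -0.001]
wrist_force: [-1.0, -1.1, -0.1]
grip_width: -0.0002
[0.56083329 0.09146784 0.15956705] [-0.00071578  0.70779719  0.70641411 -0.0013146 ] [-1.00722229 -1.10727103 -0.08981441] [ 0.14098164  0.39425936 -0.51361698  1.90131979  0.241192    0.90995487
 -0.49157437]
```

View pics/wrist1.png

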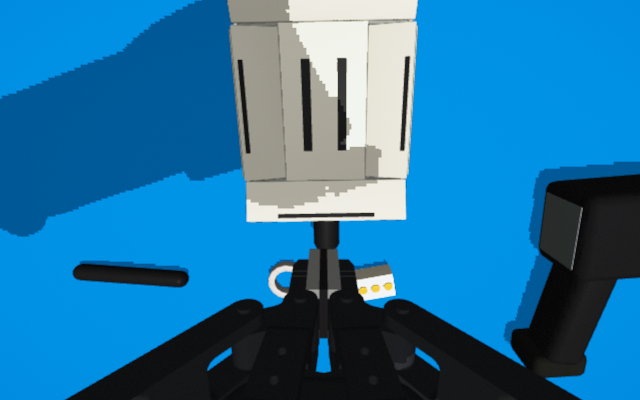

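View pics/scene1.png

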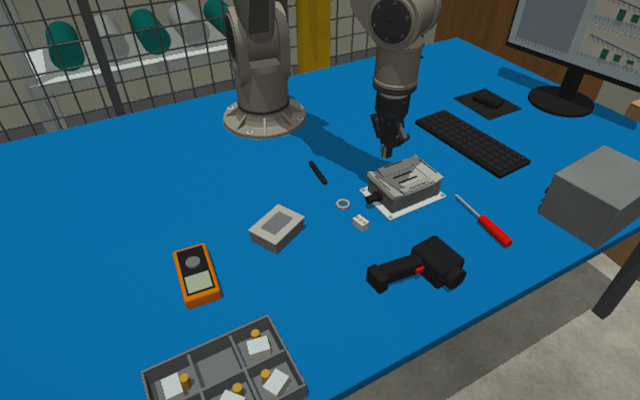

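The wrist view shows the whole cover with the gland section nearest. Its outer edge runs (247,221)–(406,218), its hinge is at about row 179, and the gland is at (327,233). I'll check the fit against it.

```bash
python3 - <<'E'
import cv2,pickle,numpy as np
from scipy.spatial.transform import Rotation as Ro
c=pickle.load(open("w1.pkl","rb"));s=c['s']
q=s['ee_rot'];Rt=Ro.from_quat([q[1],q[2],q[3],q[0]]).as_matrix()
T=np.eye(4);T[:3,:3]=Rt;T[:3,3]=s['tool_pos'];W=np.linalg.inv(T@c['hand_eye'])
x,y,th=.56095,.16531,-1.55379
def proj(p):
    a,b,z=np.array(p)/1e3
    w=W@[x+a*np.cos(th)-b*np.sin(th),y+a*np.sin(th)+b*np.cos(th),z,1]
    h=c['K']@w[:3];return np.round(h[:2]/h[2],1)
for p in[(52,29,58),(52,-29,58),(-52,29,58),(-52,-29,58),(81,58,67),(81,-58,67),(72,0,66)]:print(p,proj(p))
E
```

```text
(52, 29, 58) [364.8 178.2]
(52, -29, 58) [284.9 179.5]
(-52, 29, 58) [368.4  16.7]
(-52, -29, 58) [275.9  18.7]
(81, 58, 67) [405.4 219.4]
(81, -58, 67) [245.9 221.9]
(72, 0, 66) [325.3 208.5]
```

```bash

python3 -m pendant '[[[0,0.03,0.05,-0.7,0],[0,0,0,-0.7,0],[0,0,0,-0.5,0],[0,0,0,-0.3,0],[0,0,0,-0.1,0],[0,0,0,0,0]]]'
python3 -m pendant '[[[0,0,0,-0.1,0],[0,0,0,-0.1,0],[0,0,0,-0.1,0],[0,0,0,0,0]]]'
```

```text
time_s: 3.55
tool_pos: [0.563, 0.0941, 0.0925]
ee_rot: [-0.0, 0.707, 0.707, 0.0]
wrist_force: [-0.2, -0.4, 0.2]
grip_width: -0.0002
time_s: 3.95
tool_pos: [0.5626, 0.094, 0.083]
ee_rot: [-0.0, 0.707, 0.707, -0.0]
wrist_force: [0.7, 0.6, -0.4]
grip_width: 0.0001
```

```bash

python3 -m pendant '[[[0,0,0,-0.05,0],[0,0,0,-0.05,0],[0,0,0,0,0]]]'
python3 -m pendant '[[[0,0,0,-0.05,0],[0,0,0,-0.05,0],[0,0,0,0,0]]]'
```

```text
time_s: 4.25
tool_pos: [0.5631, 0.0938, 0.0807]
ee_rot: [0.0, 0.708, 0.707, 0.0]
wrist_force: [-2.4, -1.7, 9.4]
grip_width: -0.0001
time_s: 4.55
tool_pos: [0.5633, 0.0936, 0.0776]
ee_rot: [0.0, 0.708, 0.707, 0.0]
wrist_force: [0.4, -3.3, 6.4]
grip_width: -0.0002
```

```bash

python3 -m pendant '[[[0,0,0,-0.05,0],[0,0,0,-0.05,0],[0,0,0,0,0]]]'
python3 - <<'E'
from cell import arm
import cv2
cv2.imwrite("pics/s2.png",cv2.resize(arm.camera("scene")["pixels"][120:220,340:470,::-1],None,fx=6,fy=6,interpolation=cv2.INTER_CUBIC))
E
```

```text
time_s: 4.85
tool_pos: [0.5628, 0.0941, 0.0741]
ee_rot: [-0.0, 0.707, 0.707, -0.0]
wrist_force: [0.1, 0.1, 0.9]
grip_width: -0.0002
```

View pics/s2.png

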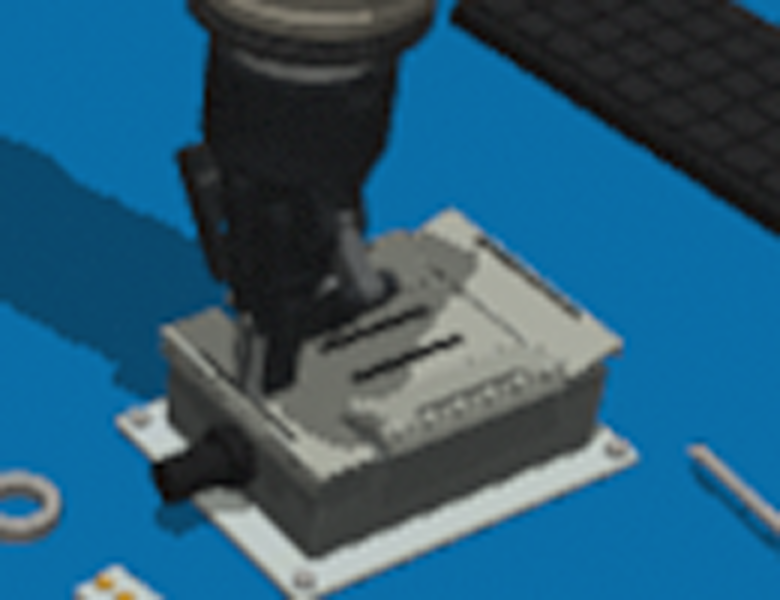

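Force rose to about 9 N, then fell to 0.9 N, with the tips at 60 mm, so the gland end has clicked. Next I lift, move to side A, and turn the tool.

```bash

python3 -m pendant '[[[0,0,0,0.5,0],[0,0,0,0.5,0],[0,0.2,0.3,0.2,-1],[0,0.2,0.3,0,-1],[0,0.2,0.3,0,-1],[0,0.2,0.3,0,-1],[0,0.2,0.3,0,-1],[0,0.2,0.3,0,-1],[0,0.2,0.3,0,-1],[0,0.17,0.3,0,-1]]]'
python3 -m pendant '[[[0,0,0,0,-1],[0,0,0,0,-1],[0,0,0,0,-1],[0,0,0,0,-1],[0,0,0,0,-1],[0,0,0,0,-1],[0,0,0,0,-1],[0,0,0,0,-1],[0,0,0,0,-1],[0,0,0,0,-1]]]'
python3 - <<'E'
from cell import arm
import cv2
s=arm.sense();print(s['tool_pos'],s['ee_rot'],s['wrist_force'],s['joints'])
cv2.imwrite("pics/s3.png",cv2.resize(arm.camera("scene")["pixels"][120:220,340:470,::-1],None,fx=6,fy=6,interpolation=cv2.INTER_CUBIC))
cv2.imwrite("pics/w3.png",arm.camera("wrist")["pixels"][:,:,::-1])
E
```

```text
time_s: 5.9
tool_pos: [0.6106, 0.1667, 0.112]
ee_rot: [-0.0, 0.907, 0.421, 0.001]
wrist_force: [0.3, 0.1, 0.2]
grip_width: 0.0
time_s: 6.9
tool_pos: [0.6103, 0.1665, 0.112]
ee_rot: [-0.001, 1.0, -0.002, 0.001]
wrist_force: [0.1, -0.0, 0.9]
grip_width: -0.0001
[0.61025029 0.16654374 0.11200705] [-6.86549634e-04  9.99997308e-01 -2.14029758e-03  5.75445678e-04] [ 0.11272698 -0.00942852  0.85833245] [-0.27756217  0.50107586 -0.11834056  1.80848416  0.07545637  0.83481849
 -2.00716181]
```

View pics/s3.png

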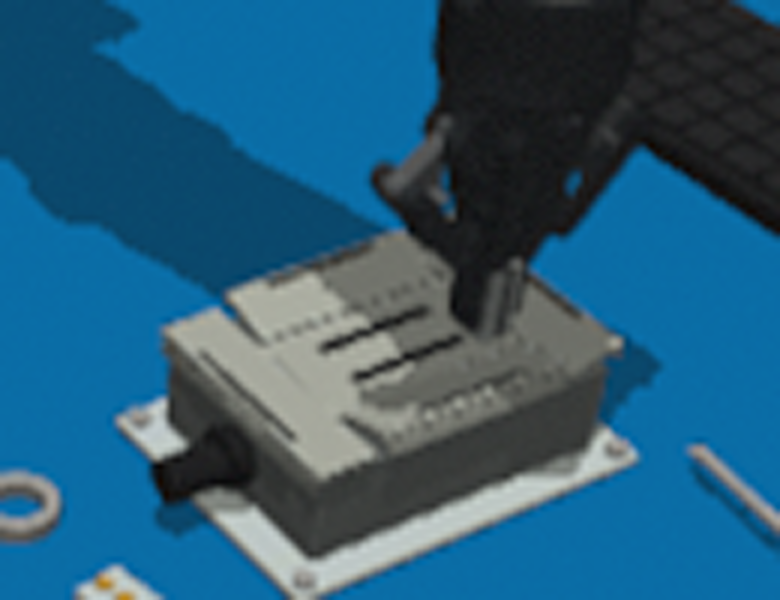

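View pics/w3.png

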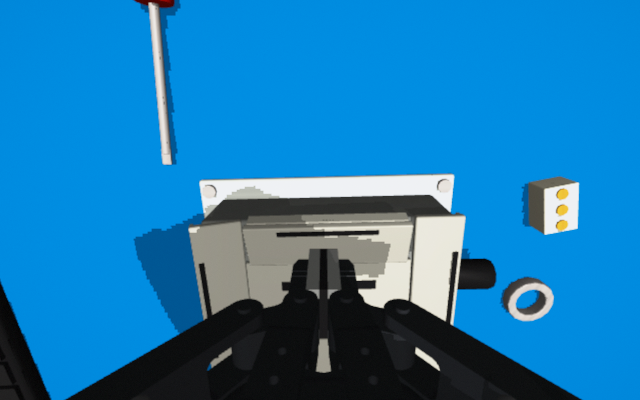

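The gland end lies flat with the other three still raised, and the box hasn't moved. In the wrist view the tips at (323,255) are over side A. Pressing.

```bash

python3 -m pendant '[[[0,0,0,-0.4,0],[0,0,0,-0.3,0],[0,0,0,-0.2,0],[0,0,0,-0.07,0],[0,0,0,-0.05,0],[0,0,0,-0.05,0],[0,0,0,-0.05,0],[0,0,0,0,0]]]'
python3 -m pendant '[[[0,0,0,-0.05,0],[0,0,0,-0.05,0],[0,0,0,-0.05,0],[0,0,0,0,0],[0,0,0,0,0]]]'
```

```text
time_s: 7.8
tool_pos: [0.6102, 0.166, 0.0766]
ee_rot: [-0.0, 1.0, -0.0, 0.0]
wrist_force: [1.8, 0.7, 2.4]
grip_width: -0.0
time_s: 8.3
tool_pos: [0.6099, 0.1661, 0.0736]
ee_rot: [-0.0, 1.0, -0.0, 0.0]
wrist_force: [-8.7, -3.8, 28.4]
grip_width: 0.0004
```

```bash

python3 -m pendant '[[[0,0,0,0.5,0],[0,0,0,0.5,0],[0,-0.5,-0.01,0.33,0],[0,-0.7,-0.01,0,0],[0,-0.7,-0.01,0,0],[0,-0.7,-0.01,0,0],[0,-0.5,-0.01,0,0],[0,-0.17,0,0,0],[0,0,0,0,0]]]'
python3 - <<'E'
from cell import arm
import cv2
s=arm.sense();print(s['tool_pos'],s['wrist_force'])
cv2.imwrite("pics/s4.png",cv2.resize(arm.camera("scene")["pixels"][120:220,340:470,::-1],None,fx=6,fy=6,interpolation=cv2.INTER_CUBIC))
cv2.imwrite("pics/w4.png",arm.camera("wrist")["pixels"][:,:,::-1])
E
```

```text
time_s: 9.2
tool_pos: [0.5118, 0.1647, 0.1126]
ee_rot: [-0.0, 1.0, -0.0, 0.0]
wrist_force: [0.2, -0.6, 0.5]
grip_width: 0.0002
[0.5118235  0.16474288 0.11264318] [ 0.15719956 -0.63800499  0.53032395]
```

View pics/s4.png

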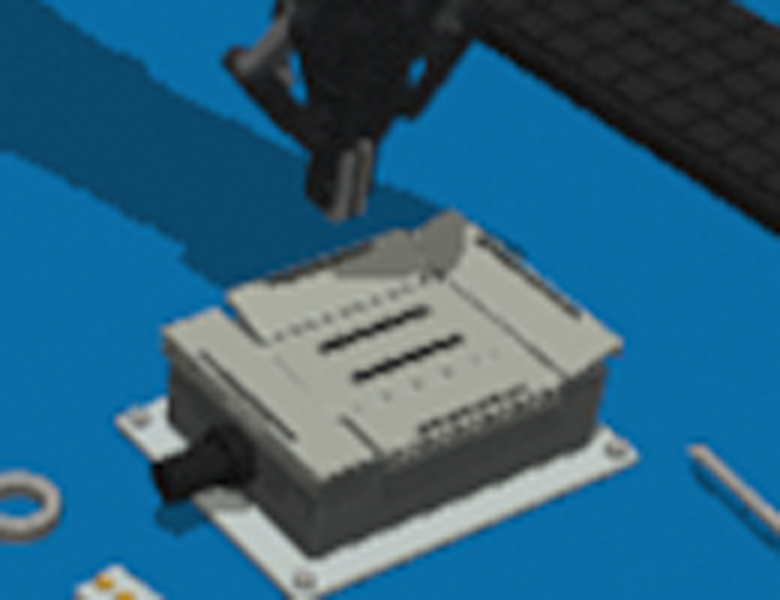

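View pics/w4.png

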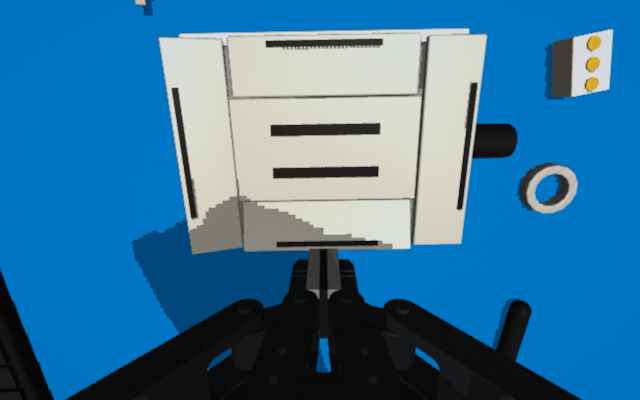

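Side A is flush and shut. Side B is still raised under the tips. Pressing B.

```bash

python3 -m pendant '[[[0,0,0,-0.4,0],[0,0,0,-0.3,0],[0,0,0,-0.2,0],[0,0,0,-0.07,0],[0,0,0,-0.05,0],[0,0,0,-0.05,0],[0,0,0,-0.05,0],[0,0,0,0,0]]]'
python3 -m pendant '[[[0,0,0,-0.05,0],[0,0,0,-0.05,0],[0,0,0,-0.04,0],[0,0,0,0,0],[0,0,0,0,0]]]'
```

```text
time_s: 10.1
tool_pos: [0.5113, 0.1645, 0.0782]
ee_rot: [0.0, 1.0, -0.0, -0.001]
wrist_force: [-5.1, -1.0, 7.8]
grip_width: 0.0001
time_s: 10.6
tool_pos: [0.5119, 0.1645, 0.0742]
ee_rot: [0.0, 1.0, -0.0, -0.0]
wrist_force: [-0.1, 0.4, -0.3]
grip_width: -0.0001
```

```bash

python3 -m pendant '[[[0,0,0,0.5,0],[0,0,0,0.5,0],[0,0.2,0.3,0.3,1],[0,0.2,0.3,0,1],[0,0.2,0.3,0,1],[0,0.2,0.3,0,1],[0,0.2,0.3,0,1],[0,0.2,0.3,0,1],[0,0.2,0.3,0,1],[0,0.2,0.33,0,1]]]'
python3 -m pendant '[[[0,0,0,0,1],[0,0,0,0,1],[0,0,0,0,1],[0,0,0,0,1],[0,0,0,0,1],[0,0,0,0,1],[0,0,0,0,1],[0,0,0,0,1],[0,0,0,0,1],[0,0,0,0,1]]]'
python3 - <<'E'
from cell import arm
import cv2
s=arm.sense();print(s['tool_pos'],s['wrist_force'])
cv2.imwrite("pics/s5.png",cv2.resize(arm.camera("scene")["pixels"][120:220,340:470,::-1],None,fx=6,fy=6,interpolation=cv2.INTER_CUBIC))
cv2.imwrite("pics/t5.png",cv2.resize(arm.camera("top")["pixels"][175:255,195:295,::-1],None,fx=7.5,fy=7.5,interpolation=cv2.INTER_CUBIC))
E
```

```text
time_s: 11.6
tool_pos: [0.5601, 0.2377, 0.1132]
ee_rot: [0.0, 0.939, 0.343, -0.0]
wrist_force: [-1.2, -0.2, 0.7]
grip_width: -0.0002
time_s: 12.6
tool_pos: [0.5598, 0.2373, 0.1132]
ee_rot: [-0.0, 0.706, 0.708, -0.0]
wrist_force: [0.0, 0.5, -0.2]
grip_width: 0.0001
[0.55980459 0.23734835 0.1131845 ] [ 0.01492975  0.51148453 -0.24060411]
```

View pics/s5.png

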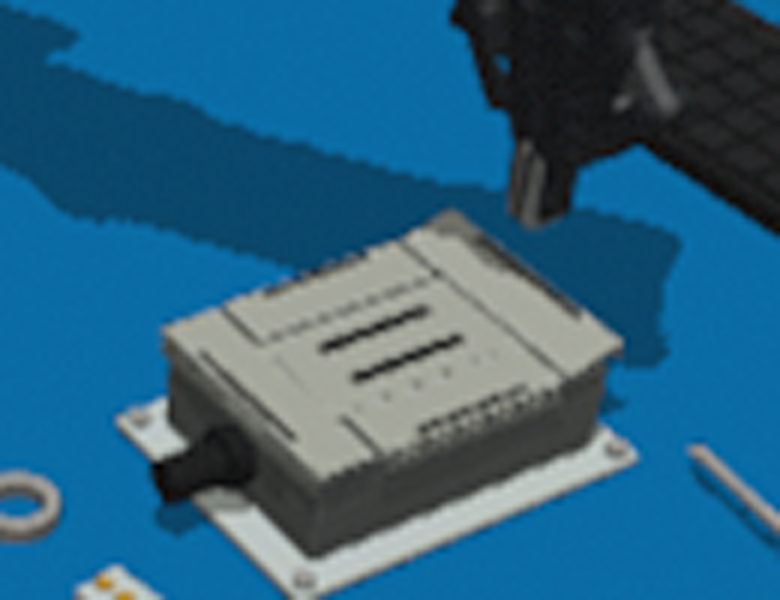

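View pics/t5.png

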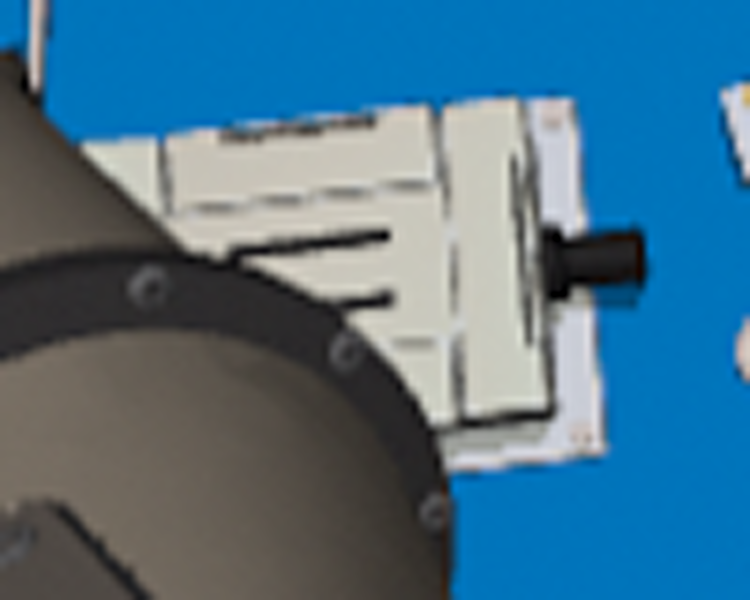

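The gland end and both sides are flush; the far end is still raised. The box hasn't moved: foot corner still at (575,98) and gland tip at (643,257) in the top crop. Pressing the far end.

```bash

python3 -m pendant '[[[0,0,0,-0.4,0],[0,0,0,-0.3,0],[0,0,0,-0.2,0],[0,0,0,-0.1,0],[0,0,0,-0.05,0],[0,0,0,-0.05,0],[0,0,0,-0.05,0],[0,0,0,0,0]]]'
python3 -m pendant '[[[0,0,0,-0.05,0],[0,0,0,-0.05,0],[0,0,0,-0.05,0],[0,0,0,0,0],[0,0,0,0,0]]]'
```

```text
time_s: 13.5
tool_pos: [0.5595, 0.2385, 0.0792]
ee_rot: [-0.0, 0.707, 0.707, 0.0]
wrist_force: [-4.2, 2.6, 7.9]
grip_width: -0.0001
time_s: 14.0
tool_pos: [0.5598, 0.2373, 0.0742]
ee_rot: [-0.0, 0.708, 0.707, -0.0]
wrist_force: [0.0, 0.7, 0.1]
grip_width: -0.0002
```

```bash

python3 -m pendant '[[[0,0,0,0.5,0],[0,0,0,0.7,0],[0,0,0,0.8,0],[0,-0.5,0.5,0.9,0],[0,-0.9,0.8,0.9,0],[0,-0.9,0.8,0.9,0],[0,-0.5,0.8,0.5,0],[0,0,0.8,0,0],[0,0,0.4,0,0],[0,0,0,0,0]]]'
python3 - <<'E'
from cell import arm
import cv2
s=arm.sense();print(s['tool_pos'],s['wrist_force'])
p=arm.camera("scene")["pixels"][:,:,::-1]
cv2.imwrite("pics/s6.png",cv2.resize(p[120:220,340:470],None,fx=6,fy=6,interpolation=cv2.INTER_CUBIC))
cv2.imwrite("pics/s6full.png",p)
cv2.imwrite("pics/w6.png",arm.camera("wrist")["pixels"][:,:,::-1])
E
```

```text
time_s: 15.0
tool_pos: [0.4755, 0.3616, 0.2306]
ee_rot: [-0.0, 0.707, 0.707, 0.0]
wrist_force: [0.2, -0.7, 0.4]
grip_width: 0.0002
[0.47546942 0.36162821 0.23057802] [ 0.17592931 -0.66398334  0.36320586]
```

View pics/s6.png

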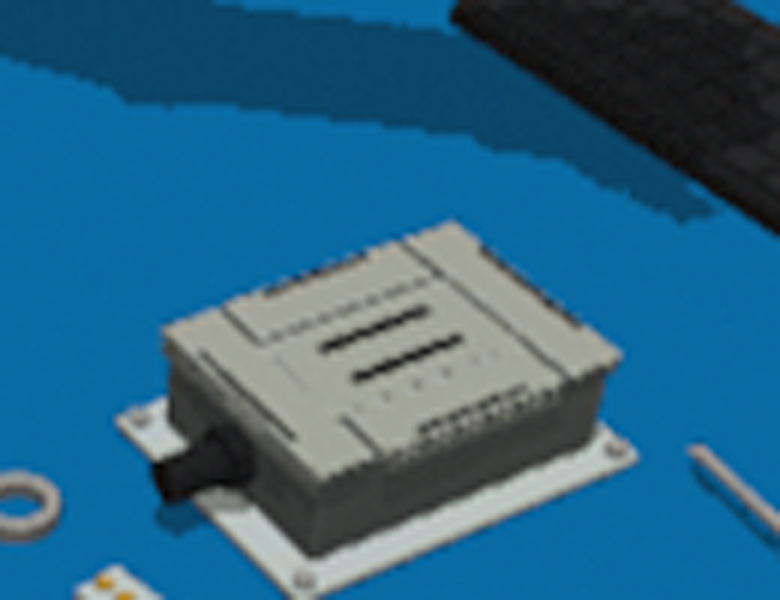

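View pics/w6.png

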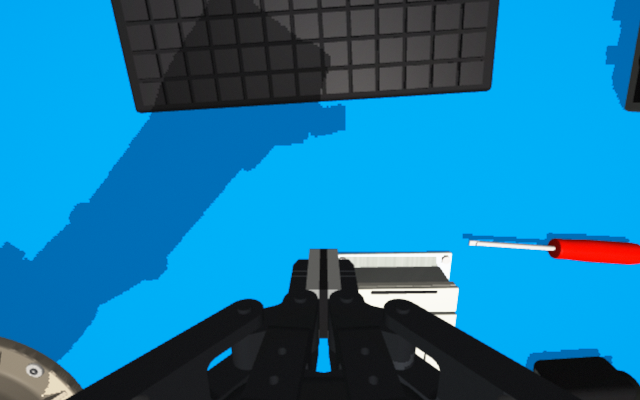

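View pics/s6full.png

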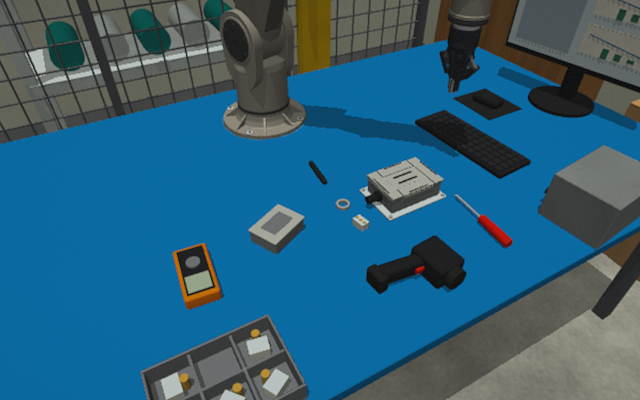

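All four sections are flush. The box is at the same pixels as at the start, the other things are undisturbed, and the arm is clear.

```bash
python3 -c "
from cell import arm;print(arm.finish_job())"
```

```text
the job is handed in; nothing more can be done
None
```

The terminal box cover is shut. I pressed the four rim sections with closed fingers in the required order: gland end, side A (+y), side B (−y), far end. The job was handed in after about 15 s of the 48 s allowed.

- **Clicks:** at the gland end, side B and the far end, the force rose to about 8–9 N, then fell to nearly zero with the tips at about 60 mm. I read that as the click.
- **Side A:** this one showed no force drop. I pressed it against its stop at 28 N, and the next pictures showed it flush.
- **Last pictures:** all four sections looked flush, and the box and the other items were where they started. The arm was clear, with only sensor noise on the wrist force.
- **Not checked:** I had no direct reading of the joint angles, so "shut" rests on the pictures and forces. No check failed or disagreed, and handing in gives no verdict.

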